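Close the wheel-nut tin with its nested lids, then lift off the dust cover alone

TASK

Pick up the nested pair of lids together by the inner lid's grip tab, lower it gently onto the wheel-nut tin (do not drop it) so that the inner lid is fully seated in the mouth with the outer lid still on it, and let go of the tab. Then take the outer lid by its neck and lift it alone straight up until it is entirely above the inner lid's tab, leaving the inner lid seated and undisturbed. Finish while still holding the outer lid there, level and still over the tin; leave the other things on the shelf alone.

Things in the scene. Friction and masses are not known exactly. Their poses are not given: they have to be found in the camera images.
- tin: Round open steel tin of wheel nuts on a narrow riser (160 x 70 x 40 mm high), all fixed to the shelf, left or right of the lids. Origin: on the tin's axis at shelf level, z up. Outside diameter 116 mm, mouth (inside) 108 mm, rim 110 mm above the origin; nuts over 40 mm below the rim. With the inner lid seated, its origin is 98 mm above the tin's origin.
- inner_lid: Inner lid, steel, 0.18-0.29 kg, at first standing on the shelf inside the outer lid. Origin: centre of its underside, z up. Plug 100 mm across (foot chamfered to 94), z 0-12 mm, enters the tin's mouth; flange 122 mm across, z 12-16 mm, rests on the rim; 12 mm round stem; grip tab on top. Lifting it by the tab carries both lids, as the outer lid rests loose on the flange.
- tab (a point): Centre of the inner lid's grip tab, 65 mm above the inner lid's origin: upright black plastic block 30 mm long (lid's x), 14 mm thick (lid's y: pinch across it), z 48-82 mm of the inner lid. It stands 36 mm clear above the outer lid's neck, whose top is at z 46 mm of the inner lid when nested.
- outer_lid: Outer lid (dust cover), steel, 0.16-0.26 kg, loose over the inner lid with 4 mm side play. Origin: centre of its skirt's lower edge, z up; nested, 2 mm above the inner lid's origin. Skirt outside 138, inside 130 mm, z 0-14 mm; flat deck z 14-18 mm; round neck in the middle. It must rise a little over 80 mm from its nested place to be entirely above the tab.
- neck (a point): Centre of the outer lid's neck, 31 mm above the outer lid's origin: round upright tube, outside diameter 54, inside 46 mm, z 18-44 mm of the outer lid, open right through; the inner lid's stem and tab stand up through it with room all round. Grip across its outside from above with the tab between the fingers (tab top 62 mm above the deck).
- gauge: Bystander: red plastic tyre pressure gauge lying flat, about 150 x 56 x 25 mm, long along its x; origin under its middle.
- socket: Bystander: stainless steel lug wrench socket standing upright, 32 mm diameter, 45 mm high; origin under its centre.
- spray_bottle: Bystander: closed white spray bottle, 72 mm diameter, 190 mm high, nozzle to its -x; origin under its centre.
- wheel_brush: Bystander: blue plastic wheel brush lying bristles down, about 235 x 58 x 40 mm, long along its x; origin under its middle.

How it is judged:
On the way:
1. Both lids are on the tin: inner lid seated, outer lid still nested on it, tab let go (z of inner_lid in the frame of tin between 0.094 and 0.101 m and horizontal distance between inner_lid and tin below 0.007 m and angle between inner_lid's own z axis and vertical below 0.05 rad and z of outer_lid in the frame of inner_lid below 0.006 m and horizontal distance between outer_lid and inner_lid below 0.01 m and contact force between the fingers and inner_lid below 0.1 N), for 0.2 s.
At the end, for the whole second after the job is handed in: Outer lid gripped and still, under 0.15 rad tilt, within 50 mm of the tin axis, origin over 180 mm above the tin origin, touching neither inner lid nor tin. Inner lid seated: within 3 mm of its seated height, 7 mm of the axis, tilt under 0.05 rad, fingers off it (z of inner_lid in the frame of tin between 0.094 and 0.101 m and horizontal distance between inner_lid and tin below 0.007 m and angle between inner_lid's own z axis and vertical below 0.05 rad and z of outer_lid in the frame of tin above 0.18 m and horizontal distance between outer_lid and tin below 0.05 m and angle between outer_lid's own z axis and vertical below 0.15 rad and linear speed of outer_lid below 0.03 m/s and contact force between the fingers and outer_lid above 2 N and contact force between each of outer_lid, the fingers and inner_lid below 0.1 N and contact force between outer_lid and tin below 0.1 N); the arm keeps its last pose, push and grip.
It fails at once if The lids come apart (more than 10 mm) while the inner lid is not seated in the tin, or the inner lid is lifted or tipped out of its seat once they are apart (z of outer_lid in the frame of inner_lid above 0.012 m and not (z of inner_lid in the frame of tin between 0.094 and 0.103 m and horizontal distance between inner_lid and tin below 0.009 m and angle between inner_lid's own z axis and vertical below 0.08 rad)).
It fails at once if The lids are let go over the tin more than 12 mm above their seat (dropped) (horizontal distance between inner_lid and tin below 0.06 m and z of inner_lid in the frame of tin above 0.11 m and contact force between the fingers and inner_lid below 0.05 N).
It fails at once if A bystander is moved by more than 20 mm (distance of any of gauge, socket, spray_bottle, wheel_brush from where it was at the start of the episode above 0.02 m).
It also fails if it takes over 64 s, if anything falls off the work surface, if the arm or the gripper's body presses on something with over 40 N, if the wrist force passes 120 N, or if a joint passes its speed limit or range.

ROBOT

A 6-joint arm with a two-finger parallel gripper is mounted at the origin on the work surface. World frame = base frame: x ahead of the robot, y to its left, z up, the work surface at z = 0. Lengths are in m, angles in rad, forces in N, time in s.
With the tool pointing down it reaches from about 0.4 to 0.825 m from the base axis. Payload 7 kg.
Tool frame: the origin (TCP) lies midway between the tips of the shut fingers; the grasp point (between the pads) lies 19 mm behind it; z points along the fingers, y is the line along which they close (so a half turn about z gives the same grasp; the last joint's range is limited). The gripper opens to 85 mm and grips with 20 to 120 N. Pads are 22 mm wide; open, the fingers measure 114 mm over their backs; the gripper's body (76 mm by 85 mm) begins 54 mm behind the grasp point. The pads swing forward as they close: fully open they stand 13 mm farther back than shut.
Start: joints at [1.592, 0.359, 0.012, 0, -1.224, -0.288], TCP at [0.178, 0.651, 0.231] pointing down, gripper open.
Joint ranges: [-3.07, 3.07], [-1.43, 2.12], [-1.02, 1.25], [-3.03, 1.67], [-3.05, -0], [-3.03, 3.03]. Speed limits (rad/s): [2.39, 2.39, 3.01, 3.14, 3.14, 3.14].

INTERFACE

Orientations are given as [roll, pitch, yaw] about the fixed x, y, z axes, in that order (R = Rz(yaw) Ry(pitch) Rx(roll)).
In Python, from cell import bot, cam, order gives the robot as it stands (bot), with the cameras (cam) and the job (order).
- The arm moves only by the tool shift_gripper, called after "Emit:" as a command line: name --argument value ..., lists and objects as JSON in quotes. Schema: {"type":"object","properties":{"deltas":{"type":"object","properties":{"segments":{"type":"array","items":{"type":"array","items":{"type":"number"},"minItems":7,"maxItems":7},"minItems":1,"maxItems":12}},"additionalProperties":false,"required":["segments"]},"grip_n":{"type":"number"},"only":{"type":"string"},"quiet":{"type":"boolean"},"lines":{"type":"string"}},"required":["deltas"],"additionalProperties":false}. deltas is an object whose key "segments" holds a list of rows, 1 to 12 of them, each of 7 numbers: a rotation vector rx, ry, rz in rad, then dx, dy, dz in m, then the opening from 0.0 (shut) to 1.0 (fully open); each row is the pose to reach, as a shift and turn from the pose commanded when the call began, along the tool's axes at that moment; what a row does not reach only later rows make up. A row lasts 1/8 s, in which the tool goes at most 0.0625 m and 0.188 rad, less where a joint would pass 70% of its speed; a pose out of reach is approached as far as the arm can. The fingers move at their own pace and stop on an object; grip_n is the grip in N (left out, the last holds). Time passes only in rows, so rows that do not move let the fingers close. The tool returns the time, the measured TCP pose, the force, the opening and the grip force at its end. only (a regular expression) keeps the lines of the reply that match it, lines (a string "A,B") keeps lines A to B, and quiet returns only ok. Input that does not fit is refused with a message, and nothing moves.
- bot.get_obs(): the state, without advancing time (a new reading comes with each control period).
- cam.capture(name): name is "scene" or "top" or "wrist"; returns the picture (400x640x3 uint8, red, green, blue); there is no depth.
- cam.calibration(name): a dict with "fx", "fy", "cx", "cy" (pixels), "rvec" (rotation vector, rad) and "tvec" (3), from world to camera coordinates, as OpenCV has them; the wrist camera has in their place "mount" (4x4, takes a point from camera to tool coordinates, whose origin is the TCP and whose axes are the flange's). Camera axes: x right, y down, z forward; pixel columns grow to the right and rows downward; lengths in m; the calibration is good to about 2 mm. The wrist camera is an equidistant fisheye: a pixel r from the principal point sees the ray r / f radians off the axis. A picture is of the moment at which its call begins: read the wrist's pose just before it. calibration takes no time and is no camera call.
- order.sign_off(): hands the job in; it is judged then, once.
The state is a dict: "t": time; "qpos": joint angles; "joint_vel": joint speeds; "joint_efforts": joint torques, N m; "tcp_pos": TCP position; "tcp_rot": TCP orientation; "ft_force": force on the tool from outside, world axes, zero at the start; "torque": the same for the moment, N m; "width": opening from 0.0 (shut) to 1.0 (fully open); "grip_force": force on a finger pad.
Only numpy, scipy, OpenCV 4.12 (cv2) and the standard library are available. Lean on these libraries where they do the work, as an engineer would, in place of code of your own. Each camera call takes 0.05 s, during which the arm holds its last target. There are 200 camera calls.

## Working session

There is one attempt and no reset: what is moved stays moved. The work goes in short steps, Python scripts to look and compute and a tool call to move; the robot and the scene stay as the last step left them, time stands still between calls to the robot, and variables do not carry over. Pictures are saved under pics/ and viewed, at most 10 in all, crops included, and the job is handed in when it is done.

```bash
ls; mkdir -p pics
```

Run:
```python
from cell import bot, cam, order
import cv2,numpy as np
o=bot.get_obs();print({k:np.round(v,3) for k,v in o.items()})
for n in("scene","top","wrist"):
    im=cam.capture(n);cv2.imwrite(f"pics/{n}0.png",im[:,:,::-1]);print(n,cam.calibration(n))
a=[cv2.imread(f"pics/{n}0.png") for n in("scene","top")]
```

```text
cell.py
pics
{'t': np.float64(0.0), 'qpos': array([ 1.592,  0.359,  0.011, -0.   , -1.224, -0.288]), 'joint_vel': array([ 0.003,  0.001,  0.001,  0.001, -0.001, -0.   ]), 'joint_efforts': array([-1.0000e-03, -5.8331e+01,  2.9343e+01,  6.9370e+00, -6.0000e-03,
       -0.0000e+00]), 'tcp_pos': array([0.178, 0.651, 0.23 ]), 'tcp_rot': array([ 3.14 , -0.   , -0.267]), 'ft_force': array([-0.764, -0.256, -0.58 ]), 'torque': array([-0.007, -0.004,  0.011]), 'grip_force': np.float64(0.0), 'width': np.float64(0.997)}
scene {'fx': 392.82251643270365, 'fy': 392.82251643270365, 'cx': 314.3214759822652, 'cy': 194.85174737935995, 'rvec': array([ 1.82903588,  1.34191656, -0.70214744]), 'tvec': array([-0.29583255, -0.24714618,  1.41488247])}
top {'fx': 509.5789569873617, 'fy': 509.5789569873617, 'cx': 319.04228978856264, 'cy': 203.78966739168476, 'rvec': array([ 2.13270045, -2.16859372,  0.12970117]), 'tvec': array([0.12448623, 0.61731793, 1.42260873])}
wrist {'fx': 309.70691628693146, 'fy': 309.70691628693146, 'cx': 321.2779067170427, 'cy': 200.10802645400852, 'mount': array([[-1.17988686e-03, -9.47451431e-01, -3.19897475e-01,
         8.31218152e-02],
       [ 9.99998831e-01, -8.06695560e-04, -1.29910567e-03,
        -2.08629815e-05],
       [ 9.72779649e-04, -3.19898633e-01,  9.47451275e-01,
        -1.41937011e-01],
       [ 0.00000000e+00,  0.00000000e+00,  0.00000000e+00,
         1.00000000e+00]])}
```

View pics/scene0.png

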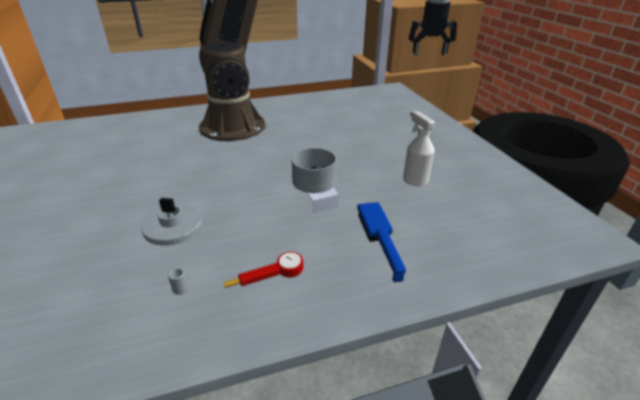

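View pics/top0.png

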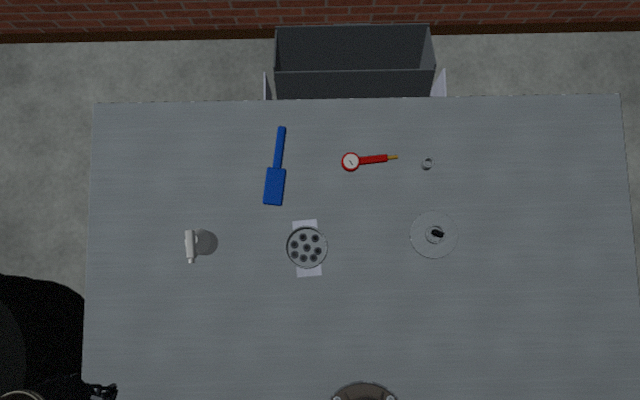

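View pics/wrist0.png

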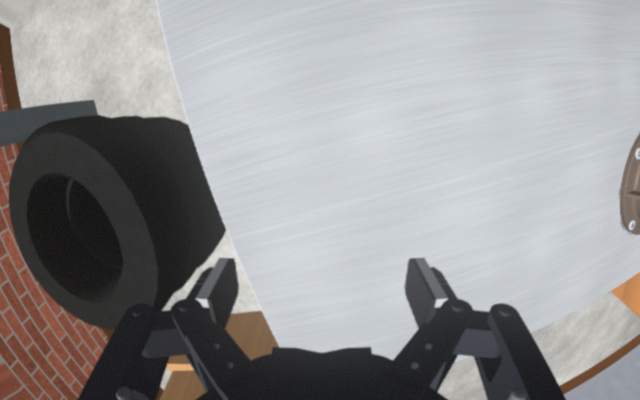

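The scene view shows the lids at about (171,222) with the black tab at (168,206), and the tin at (314,170). In the top view the lids are at (434,235), tab (438,234), and the tin is at (307,247) on its riser. The wrist view has no targets yet, so I measure from the two fixed cameras.

Create h.py:
```python
import cv2,numpy as np
from scipy.spatial.transform import Rotation as Ro
from cell import bot, cam, order
def fixed_ray(n,uv):
    c=cam.calibration(n);R=Ro.from_rotvec(c["rvec"]).as_matrix()
    d=R.T@np.array([(uv[0]-c["cx"])/c["fx"],(uv[1]-c["cy"])/c["fy"],1]);return -R.T@c["tvec"],d/np.linalg.norm(d)
def tool(o): return Ro.from_euler("xyz",o["tcp_rot"]).as_matrix(),np.array(o["tcp_pos"])
def wrist_ray(o,uv):
    c=cam.calibration("wrist");u=np.array([uv[0]-c["cx"],uv[1]-c["cy"]]);r=np.linalg.norm(u);th=r/c["fx"]
    d=np.r_[np.sin(th)*u/max(r,1e-9),np.cos(th)];M=c["mount"];R,p=tool(o);return R@M[:3,3]+p,R@M[:3,:3]@d
def plane(ray,z): o,d=ray;return o+d*(z-o[2])/d[2]
def tri(rays):
    A=sum(np.eye(3)-np.outer(d,d) for o,d in rays);b=sum((np.eye(3)-np.outer(d,d))@o for o,d in rays);p=np.linalg.solve(A,b)
    return p,[np.linalg.norm(np.cross(p-o,d)) for o,d in rays]
def blobs(mask,amin=15):
    cs,_=cv2.findContours(mask.astype(np.uint8),cv2.RETR_EXTERNAL,cv2.CHAIN_APPROX_NONE)
    return [c for c in cs if cv2.contourArea(c)>=amin]
def snap(name,file):
    o=bot.get_obs();im=cam.capture(name);cv2.imwrite("pics/"+file,im[:,:,::-1]);return o,im
```

Run:
```python
from h import *
s=cv2.imread("pics/scene0.png");t=cv2.imread("pics/top0.png")
def cen(im,x0,x1,y0,y1,thr):
    m=np.zeros(im.shape[:2],bool);m[y0:y1,x0:x1]=im[y0:y1,x0:x1].max(2)<thr
    c=max(blobs(m,3),key=cv2.contourArea);r=cv2.minAreaRect(c);return np.array(r[0]),r
a,ra=cen(s,150,190,190,222,60);b,rb=cen(t,420,450,222,246,60);print(ra,rb)
print("tab",tri([fixed_ray("scene",a),fixed_ray("top",b)]))
print("tab x-axis", [plane(fixed_ray("top",p),0.08).round(3) for p in cv2.boxPoints(rb)])
print("lid ctr",plane(fixed_ray("top",(434,235)),.02),"tin ctr top",plane(fixed_ray("top",(307,247)),.11))
print("riser",[plane(fixed_ray("top",p),.04) for p in((304,220),(310,277))])
print("gauge,socket,brush,spray",[plane(fixed_ray("top",p),.0).round(3) for p in((370,160),(426,164),(275,165),(195,245))])
```

```text
((167.5, 205.5), (13.0, 15.0), 90.0) ((437.0000305175781, 233.00001525878906), (11.62755298614502, 6.260990142822266), 26.56505012512207)
tab (array([ 0.52821993, -0.21424019,  0.06303234]), [np.float64(0.0005942281150466821), np.float64(0.0005942281150466622)])
tab x-axis [array([ 0.527, -0.193,  0.08 ]), array([ 0.542, -0.201,  0.08 ]), array([ 0.527, -0.229,  0.08 ]), array([ 0.512, -0.221,  0.08 ])]
lid ctr [ 0.52552489 -0.21554136  0.02      ] tin ctr top [0.49302629 0.14810011 0.11      ]
riser [array([0.5733529 , 0.15795374, 0.04      ]), array([0.41165762, 0.14301161, 0.04      ])]
gauge,socket,brush,spray [array([ 0.754, -0.04 ,  0.   ]), array([ 0.738, -0.206,  0.   ]), array([0.744, 0.244, 0.   ]), array([0.509, 0.48 , 0.   ])]
```

Emit:
shift_gripper --deltas '{"segments":[[0,0,0.9,0.2,0.19,0.01,1],[0,0,0.9,0.2,0.19,0.01,1],[0,0,0.9,0.2,0.19,0.01,1],[0,0,0.9,0.2,0.19,0.01,1],[0,0,1.79,0.381,0.363,0.03,1],[0,0,1.79,0.381,0.363,0.03,1],[0,0,1.79,0.381,0.363,0.03,1],[0,0,1.79,0.381,0.363,0.03,1],[0,0,1.79,0.381,0.363,0.03,1],[0,0,1.79,0.381,0.363,0.03,1]]}'

```text
t: 1.4
tcp_pos: [0.4503, 0.1984, 0.2009]
tcp_rot: [3.141, -0.001, -2.065]
ft_force: [-0.6, 0.1, -0.0]
width: 1.001
grip_force: 0.0
```

Run:
```python
from h import *
o,im=snap("wrist","w1.png");R,p=tool(o);print(p,o["tcp_rot"]);print("shift",R.T@(np.array([.528,-.214,.2])-p))
```

```text
[0.45030503 0.19838449 0.20093516] [ 3.14130248e+00 -7.79094734e-04 -2.06468633e+00]
shift [ 0.32627018 -0.26390316  0.00111278]
```

View pics/w1.png

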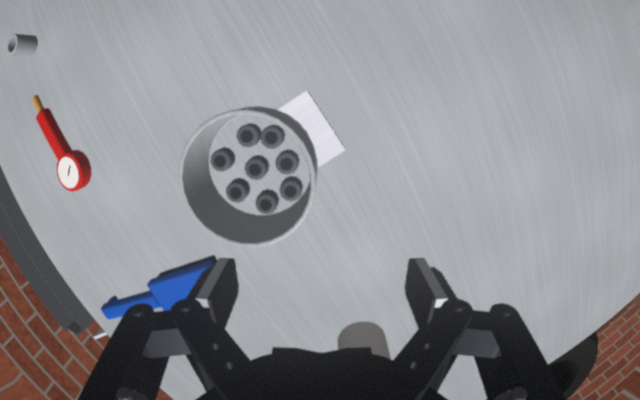

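The wrist view shows the tin mouth around (250,175) with nuts inside. I can use it to measure the rim later. Next, over the lids.

Emit:
shift_gripper --deltas '{"segments":[[0,0,0,0.326,-0.264,0,1],[0,0,0,0.326,-0.264,0,1],[0,0,0,0.326,-0.264,0,1],[0,0,0,0.326,-0.264,0,1],[0,0,0,0.326,-0.264,0,1],[0,0,0,0.326,-0.264,0,1],[0,0,0,0.326,-0.264,0,1],[0,0,0,0.326,-0.264,0,1],[0,0,0,0.326,-0.264,0,1]]}'

```text
t: 2.58
tcp_pos: [0.5307, -0.2108, 0.2009]
tcp_rot: [3.141, -0.0, -2.056]
ft_force: [0.4, 0.4, -0.0]
width: 1.001
grip_force: 0.0
```

Run:
```python
from h import *
o,im=snap("wrist","w2.png");np.save("w2.npy",np.r_[o["tcp_pos"],o["tcp_rot"]])
```

```text
(no output)
```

View pics/w2.png

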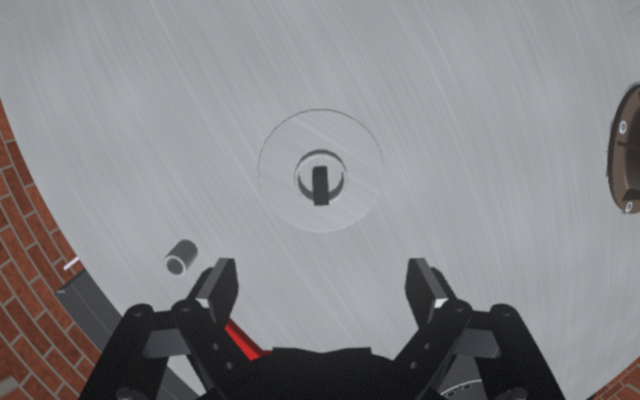

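The wrist view shows the lids centred at (321,171) with the tab at about (320,186), nearly aligned with the image vertical. A second wrist view will give me the height.

Emit:
shift_gripper --deltas '{"segments":[[0,0,0,-0.06,0,0,1],[0,0,0,-0.06,0,0,1],[0,0,0,-0.06,0,0,1]]}'

```text
t: 3.0
tcp_pos: [0.5589, -0.1566, 0.2015]
tcp_rot: [-3.142, 0.0, -2.054]
ft_force: [0.1, 0.6, 0.0]
width: 1.0
grip_force: 0.0
```

Run:
```python
from h import *
o,im=snap("wrist","w3.png");np.save("w3.npy",np.r_[o["tcp_pos"],o["tcp_rot"]])
def ob(f): a=np.load(f);return dict(tcp_pos=a[:3],tcp_rot=a[3:])
rt=[]
for f,cy in(("w2",186),("w3",130)):
    g=cv2.imread(f"pics/{f}.png");m=g.max(2)<48;m[:60]=0;m[240:]=0;m[:,:240]=0;m[:,400:]=0
    for c in blobs(m,30):
        r=cv2.minAreaRect(c);print(f,r,cv2.boundingRect(c))
        print(cv2.approxPolyDP(c,2.5,True)[:,0].tolist())
a=cv2.imread("pics/w2.png")[130:240,250:390];b=cv2.imread("pics/w3.png")[60:240,250:390]
b=b[:110] if 0 else b
k=lambda x:cv2.resize(x,None,fx=2.8,fy=2.8,interpolation=cv2.INTER_CUBIC)
A,B=k(a),k(b);c=np.zeros((B.shape[0],A.shape[1]*2,3),np.uint8);c[:A.shape[0],:A.shape[1]]=A;c[:,A.shape[1]:]=B;cv2.imwrite("pics/crop.png",c);print(o["tcp_pos"],o["tcp_rot"])
```

```text
[ 0.55894433 -0.15657372  0.20146411] [-3.14156846e+00  7.26228068e-05 -2.05375269e+00]
```

View pics/crop.png

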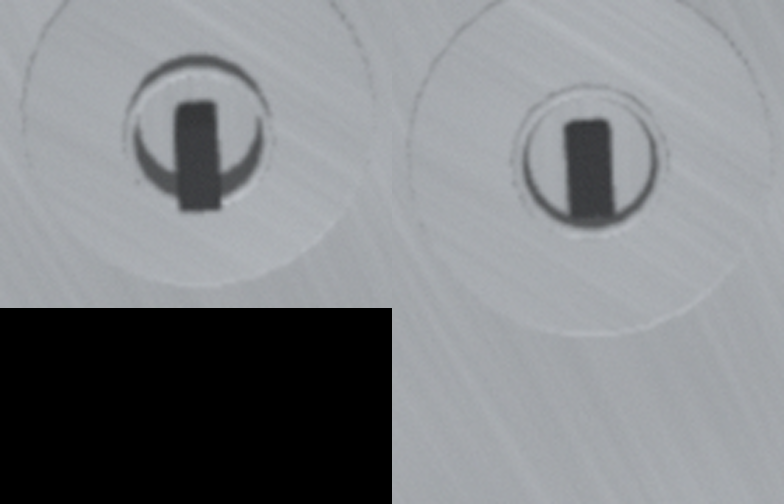

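The crop shows the tab clearly in both views. Left: blob x 176–221, y 101–212. Right: x 564–613, y 119–~217. In both, the lower edge is the top face's -x edge, so I triangulate that.

Run:
```python
from h import *
def ob(f): a=np.load(f);return dict(tcp_pos=a[:3],tcp_rot=a[3:])
P={}
for f,y0,y1 in(("w2",130,240),("w3",60,200)):
    g=cv2.cvtColor(cv2.imread(f"pics/{f}.png"),cv2.COLOR_BGR2GRAY)
    print(f,g[y0:y1,321][::1][ (30 if f=="w2" else 35):90].tolist())
    for th in(75,):
        m=g<th;m[:y0]=0;m[y1:]=0;m[:,:290]=0;m[:,:]&=(np.arange(640)<350)
        c=max(blobs(m,30),key=cv2.contourArea);print(th,cv2.minAreaRect(c),cv2.boundingRect(c))
    ys=range(y0+40,y0+70,4) if f=="w2" else range(y0+48,y0+72,4)
    for y in ys:
        r=np.r_[g[y,285:360]].astype(float);i=np.where(r<105)[0]; print(y,285+i.min(),285+i.max(),end="; ")
    print()
```

```text
w2 [169, 173, 172, 170, 163, 135, 94, 64, 56, 56, 55, 57, 56, 55, 59, 59, 61, 63, 58, 62, 61, 62, 62, 60, 62, 61, 62, 62, 63, 66, 64, 62, 64, 64, 63, 62, 63, 61, 64, 62, 65, 63, 61, 64, 75, 111, 148, 167, 171, 173, 174, 173, 171, 176, 174, 173, 170, 172, 172, 172]
75 ((320.5, 185.0), (36.0, 15.0), 90.0) (313, 167, 16, 37)
170 313 326; 174 312 326; 178 312 342; 182 299 342; 186 299 341; 190 301 339; 194 305 336; 198 310 331; 
w3 [174, 174, 173, 174, 174, 173, 161, 128, 79, 55, 60, 59, 60, 61, 61, 61, 59, 61, 60, 62, 57, 61, 61, 62, 61, 63, 64, 62, 60, 59, 59, 60, 59, 59, 60, 62, 62, 63, 64, 62, 61, 65, 68, 83, 85, 94, 122, 148, 168, 176, 170, 167, 172, 171, 172]
75 ((320.1109313964844, 120.27432250976562), (34.24568176269531, 14.409384727478027), 86.42366790771484) (312, 103, 17, 35)
108 312 327; 112 312 327; 116 312 327; 120 298 343; 124 298 342; 128 300 341;
```

Run:
```python
from h import *
def ob(f): a=np.load(f);return dict(tcp_pos=a[:3],tcp_rot=a[3:])
o2,o3=ob("w2.npy"),ob("w3.npy")
e,res=tri([wrist_ray(o2,(321.2,205.1)),wrist_ray(o3,(320.9,137.6))]);print("edge",e,res)
L=plane(wrist_ray(o2,(313.6,205.3)),e[2]);Rr=plane(wrist_ray(o2,(328.9,205.0)),e[2]);v=Rr-L;print("width",np.linalg.norm(v))
R,_=tool(o3)
for f,o,y0,y1 in(("w2",o2,168,203),("w3",o3,106,134)): # side-edge angle from lines: dark run column near 313/327
    g=cv2.cvtColor(cv2.imread(f"pics/{f}.png"),cv2.COLOR_BGR2GRAY)
    q=[]
    for y in range(y0,y1):
        r=g[y].astype(float);x=320
        def edge(s):
            x=320
            while r[x+s]<76: x+=s
            return x+s*(76-r[x])/(r[x+s]-r[x])
        q.append((y,edge(-1),edge(1)))
    q=np.array(q);print(f,"slopes",np.polyfit(q[:,0],q[:,1],1)[0],np.polyfit(q[:,0],q[:,2],1)[0])
# neck-top edge/ deck circle: lid rim ellipse for centre check
cen=e+R[:,0]*.015;cen[2]-=.017
print("tab centre",cen)
RT,p=tool(bot.get_obs());print("shift to tab grasp:",RT.T@(cen-p))
```

```text
edge [ 0.53713942 -0.20033916  0.07806505] [np.float64(4.487955960062069e-05), np.float64(4.48795596004946e-05)]
width 0.013895654979999065
w2 slopes 0.014964557386521587 0.08641359256869204
w3 slopes 0.0653777446486898 0.049427662977876416
tab centre [ 0.53017343 -0.21362355  0.06106396]
shift to tab grasp: [ 0.06327322 -0.00096467  0.14042465]
```

Emit:
shift_gripper --deltas '{"segments":[[0,0,-0.055,0.0633,-0.001,0,1],[0,0,-0.055,0.0633,-0.001,0.05,1],[0,0,-0.055,0.0633,-0.001,0.1,1],[0,0,-0.055,0.0633,-0.001,0.1455,1],[0,0,-0.055,0.0633,-0.001,0.1455,1],[0,0,-0.055,0.0633,-0.001,0.1455,1]]}' --grip_n 80

```text
t: 3.8
tcp_pos: [0.5313, -0.2149, 0.0575]
tcp_rot: [-3.14, 0.0, -2.001]
ft_force: [-0.6, 0.1, -0.4]
width: 1.007
grip_force: 0.0
```

Emit:
shift_gripper --deltas '{"segments":[[0,0,0,0,0,0,0],[0,0,0,0,0,0,0],[0,0,0,0,0,0,0],[0,0,0,0,0,0,0],[0,0,0,0,0,0,0],[0,0,0,0,0,0,0]]}' --grip_n 80

```text
t: 4.55
tcp_pos: [0.5302, -0.2143, 0.0562]
tcp_rot: [3.141, -0.0, -2.002]
ft_force: [-2.1, 2.8, 5.9]
width: 0.146
grip_force: 78.9
```

Emit:
shift_gripper --deltas '{"segments":[[0,0,0,0,0,-0.01,0],[0,0,0,0,0,-0.03,0],[0,0,0,0,0,-0.06,0],[0,0,0,0,0,-0.09,0],[0,0,0,0,0,-0.12,0],[0,0,0,0,0,-0.15,0],[0,0,0,0,0,-0.16,0],[0,0,0,0,0,-0.16,0],[0,0,0,0,0,-0.16,0]]}' --grip_n 80

```text
t: 5.68
tcp_pos: [0.5294, -0.2142, 0.2142]
tcp_rot: [3.139, -0.0, -2.002]
ft_force: [0.1, 0.5, -5.5]
width: 0.147
grip_force: 78.5
```

Create look.py:
```python
from h import *
import sys
o,im=snap("scene",sys.argv[1]+"s.png");o,im2=snap("wrist",sys.argv[1]+"w.png")
c=np.hstack([cv2.resize(im[60:300,100:420],(400,300)),cv2.resize(im2[50:290,160:480],(400,300))]);cv2.imwrite("pics/"+sys.argv[1]+".png",c[:,:,::-1])
print(o["ft_force"],o["tcp_pos"],o["tcp_rot"],o["width"])
```

```bash
python3 look.py L1
```

```text
[ 0.48362565 -0.06142074 -3.52639269] [ 0.52948661 -0.21426449  0.21422046] [ 3.13905108e+00 -5.62022303e-04 -2.00201753e+00] 0.14745949905114566
```

View pics/L1.png

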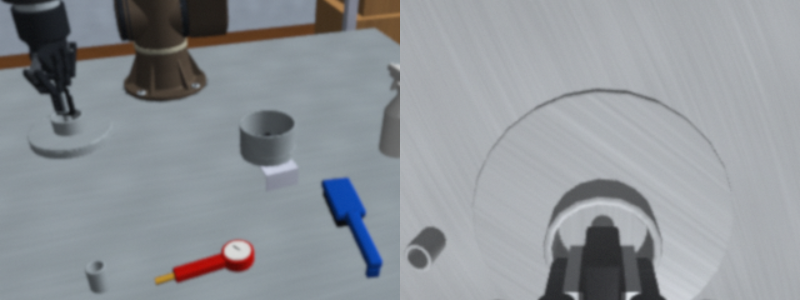

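The lids are lifted together and level: in the left half at (68,135), and in the right half the tab is between the fingers. Next I need the tin rim from the stored view w1.

Run:
```python
import cv2
import numpy as np
a=cv2.resize(cv2.imread("pics/w1.png")[98:250,172:328],None,fx=3,fy=3,interpolation=cv2.INTER_CUBIC)
b=cv2.resize(cv2.imread("pics/top0.png")[222:272,282:332],None,fx=6,fy=6,interpolation=cv2.INTER_CUBIC)
c=np.zeros((a.shape[0],a.shape[1]+300,3),np.uint8);c[:,:a.shape[1]]=a;c[:300,a.shape[1]:]=b
cv2.imwrite("pics/tin.png",c)
```

```text
(no output)
```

View pics/tin.png

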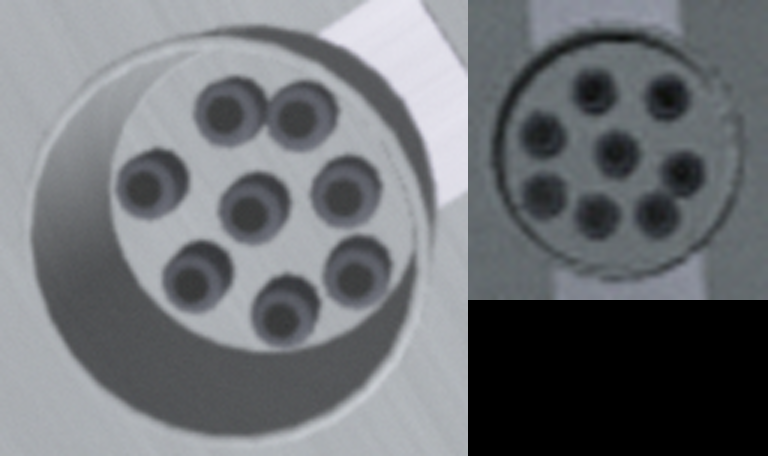

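The crop's left half shows the tin's rim, outer edge running x 28–432, y 36–439. The right half shows the same rim from above, x 495–743, y 30–280. I cast the rays and fit a circle.

Run:
```python
from h import *
from scipy.optimize import least_squares
o=dict(tcp_pos=[0.45030503,0.19838449,0.20093516],tcp_rot=[3.14130248,-7.79e-4,-2.06468633])
P=np.array([(28,225),(75,358),(150,420),(235,439),(320,415),(395,345),(432,240),(230,36),(130,62),(60,130)])/3+[171.7,97.7]
T=np.array([(495,150),(743,150),(619,30),(619,280)]);T=(T-[468,0])/6+[281.6,221.6]
def fit(X): 
    s=least_squares(lambda q:np.hypot(X[:,0]-q[0],X[:,1]-q[1])-q[2],[.49,.15,.058]);return s.x,np.abs(s.fun).max()
for z in(.105,.11,.115):
    print(z,fit(np.array([plane(wrist_ray(o,p),z) for p in P])),fit(np.array([plane(fixed_ray("top",p),z) for p in T])))
wc=fit(P)[0] if 0 else cv2.fitEllipse(P.astype(np.float32))[0];tc=T.mean(0)
print("tri",tri([wrist_ray(o,wc),fixed_ray("top",tc)]))
RT,p=tool(bot.get_obs());print(p,RT)
# lid circle on shelf in w2: outer edge of deck (z~.02), crop px picks
a=np.load("w2.npy");o2=dict(tcp_pos=a[:3],tcp_rot=a[3:])
g=cv2.GaussianBlur(cv2.cvtColor(cv2.imread("pics/w2.png"),cv2.COLOR_BGR2GRAY),(0,0),1).astype(float)
pts=[]
for t in np.linspace(0,2*np.pi,90,endpoint=False):
    r=np.arange(56,70,.5);x=321+r*np.cos(t);y=171+r*np.sin(t)
    v=g[y.round().astype(int),x.round().astype(int)];d=np.abs(v-np.median(v));i=d.argmax()
    if d[i]>12: pts.append((x[i],y[i]))
X=np.array([plane(wrist_ray(o2,q),.018) for q in pts]);print(len(pts),"lid",fit(X))
```

```text
0.105 (array([0.49724506, 0.15227937, 0.05652389]), np.float64(0.0015195137753576463)) (array([0.49238026, 0.14893602, 0.05626837]), np.float64(0.00012399251249446686))
0.11 (array([0.49545385, 0.15172058, 0.05533611]), np.float64(0.0014875837023539187)) (array([0.49215885, 0.14877122, 0.05606543]), np.float64(0.00012354530125317786))
0.115 (array([0.49366263, 0.15116178, 0.05414832]), np.float64(0.0014556502729133405)) (array([0.49193743, 0.14860642, 0.05586248]), np.float64(0.00012309809033383967))
tri (array([0.49303485, 0.14992318, 0.10364878]), [np.float64(0.0010113658145300712), np.float64(0.0010113658145300313)])
[ 0.52960696 -0.21432547  0.21433644] [[-4.17978923e-01 -9.08453490e-01 -2.42432559e-03]
 [-9.08456500e-01  4.17979208e-01  4.12060151e-04]
 [ 6.38980209e-04  2.37462680e-03 -9.99996976e-01]]
20 lid (array([-579.46291126,   67.12866278,  583.87184515]), np.float64(0.04613028542121356))
```

The top and wrist views disagree by about 3 mm, so I'll take closer wrist views of the tin from beside it, with the lids held to one side.

Emit:
shift_gripper --deltas '{"segments":[[0,0,0,-0.03,0.003,0,0],[0,0,0,-0.08,0.009,0,0],[0,0,0,-0.13,0.014,0,0],[0,0,0,-0.18,0.02,0,0],[0,0,0,-0.23,0.026,0,0],[0,0,0,-0.28,0.031,0,0],[0,0,0,-0.31,0.035,0,0],[0,0,0,-0.33,0.035,0,0],[0,0,0,-0.33,0.035,0,0],[0,0,0,-0.33,0.035,0,0],[0,0,0,-0.33,0.035,0,0]]}' --grip_n 80

```text
t: 7.15
tcp_pos: [0.6361, 0.099, 0.2158]
tcp_rot: [3.141, -0.0, -2.003]
ft_force: [-0.2, -0.4, -4.6]
width: 0.147
grip_force: 78.3
```

Run:
```python
from h import *
o,im=snap("wrist","w5.png");np.save("w5.npy",np.r_[o["tcp_pos"],o["tcp_rot"]])
```

Emit:
shift_gripper --deltas '{"segments":[[0,0,0,-0.03,0.01,0,0],[0,0,0,-0.06,0.02,0,0],[0,0,0,-0.06,0.02,0,0],[0,0,0,-0.06,0.02,0,0]]}' --grip_n 80

```text
t: 7.7
tcp_pos: [0.643, 0.1623, 0.2158]
tcp_rot: [3.141, -0.0, -2.002]
ft_force: [-0.0, -0.2, -4.8]
width: 0.146
grip_force: 78.4
```

Run:
```python
from h import *
o,im=snap("wrist","w6.png");np.save("w6.npy",np.r_[o["tcp_pos"],o["tcp_rot"]])
a=cv2.imread("pics/w5.png")[0:300,330:640];b=cv2.imread("pics/w6.png")[0:300,330:640]
cv2.imwrite("pics/c56.png",cv2.resize(np.hstack([a,b]),(800,387),interpolation=cv2.INTER_CUBIC))
```

```text
(no output)
```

View pics/c56.png

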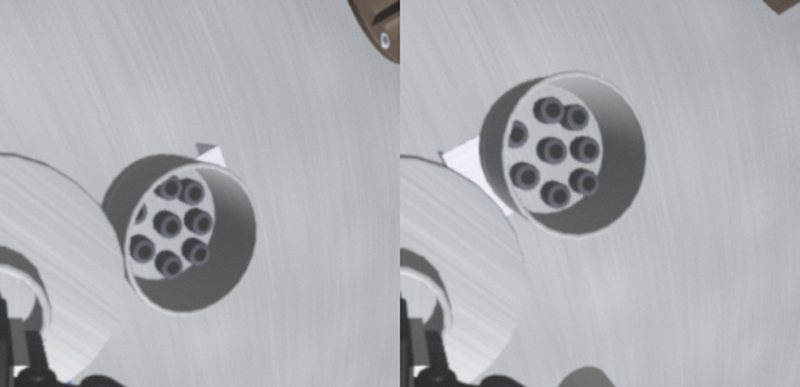

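The two views show the tin at about (190,238) and (573,155) in the crop, rim unobstructed in both. I fit the rim circle using the known radii 54/58 with x, y and z free, from both views.

Create tin.py:
```python
from h import *
from scipy.optimize import least_squares
def ob(f): a=np.load(f);return dict(tcp_pos=a[:3],tcp_rot=a[3:])
data=[]
for f,c,span in(("w5",(477.5,184.5),(40,70)),("w6",(464,120),(40,76))):
    g=cv2.GaussianBlur(cv2.cvtColor(cv2.imread(f"pics/{f}.png"),cv2.COLOR_BGR2GRAY),(0,0),.8).astype(np.float32)
    o=ob(f+".npy");n0=len(data)
    for t in np.linspace(0,2*np.pi,120,endpoint=False):
        r=np.arange(span[0],span[1],.25);v=cv2.remap(g,(c[0]+r*np.cos(t)).astype(np.float32)[None],(c[1]+r*np.sin(t)).astype(np.float32)[None],1)[0]
        d=np.gradient(v,.25)
        for i,rad in((d.argmax(),.054),(d.argmin(),.058)):
            if abs(d[i])>22: data.append((f,rad,wrist_ray(o,(c[0]+r[i]*np.cos(t),c[1]+r[i]*np.sin(t)))))
    print(f,len(data)-n0)
def res(q,D): return np.array([np.hypot(*(plane(ry,q[2])[:2]-q[:2]))-rad for _,rad,ry in D])
for fz in(None,):
    for sel in(("w5","w6"),("w5",),("w6",)):
        D=[d for d in data if d[0] in sel];x=[.493,.15,.11]
        for thr in(.012,.004,.002):
            D=[d for d,e in zip(D,res(x,D)) if abs(e)<thr]
            s=least_squares(res,x,args=(D,),loss="soft_l1",f_scale=.0007);x=s.x
        print(sel,len(D),x.round(4),"rms",np.sqrt((res(x,D)**2).mean()).round(5))
RT,p=tool(bot.get_obs());print(p,RT.T@(np.array([*x[:2],p[2]])-p))
```

```bash
python3 tin.py
```

```text
w5 143
w6 146
('w5', 'w6') 209 [0.4972 0.1533 0.1081] rms 0.00034
('w5',) 117 [0.4973 0.1534 0.108 ] rms 0.00036
('w6',) 92 [0.497  0.1531 0.1078] rms 0.00026
[0.64309244 0.16200698 0.21589978] [6.91808083e-02 1.29028796e-01 1.96286266e-05]
```

The rim is at (0.497, 0.153, 0.108), rms 0.3 mm, in agreement across views. Moving over it and lowering in stages.

Emit:
shift_gripper --deltas '{"segments":[[0,0,0,0.013,0.025,0,0],[0,0,0,0.032,0.06,0,0],[0,0,0,0.053,0.1,0,0],[0,0,0,0.064,0.12,0,0],[0,0,0,0.069,0.129,0,0],[0,0,0,0.069,0.129,0,0],[0,0,0,0.069,0.129,0.01,0],[0,0,0,0.069,0.129,0.02,0],[0,0,0,0.069,0.129,0.03,0],[0,0,0,0.069,0.129,0.03,0],[0,0,0,0.069,0.129,0.03,0]]}' --grip_n 80

```text
t: 9.12
tcp_pos: [0.4975, 0.1541, 0.1858]
tcp_rot: [-3.141, -0.0, -2.002]
ft_force: [0.8, -0.2, -4.3]
width: 0.146
grip_force: 78.6
```

Run:
```python
from h import *
o=bot.get_obs();RT,p=tool(o);print(p,RT.T@(np.array([.4972,.1533,.154])-p))
```

```text
[0.49745144 0.15412199 0.18578683] [ 0.00084389 -0.00011108  0.03178706]
```

Emit:
shift_gripper --deltas '{"segments":[[0,0,0,0.001,0,0.008,0],[0,0,0,0.001,0,0.015,0],[0,0,0,0.001,0,0.019,0],[0,0,0,0.001,0,0.022,0],[0,0,0,0.001,0,0.025,0],[0,0,0,0.001,0,0.025,0]]}' --grip_n 80

```text
t: 9.88
tcp_pos: [0.4967, 0.1531, 0.1606]
tcp_rot: [3.141, -0.0, -2.002]
ft_force: [0.5, -0.1, -4.3]
width: 0.147
grip_force: 78.8
```

Emit:
shift_gripper --deltas '{"segments":[[0,0,0,0,0,0.002,0],[0,0,0,0,0,0.004,0],[0,0,0,0,0,0.005,0],[0,0,0,0,0,0.005,0],[0,0,0,0,0,0.005,0]]}' --grip_n 80

```text
t: 10.5
tcp_pos: [0.4969, 0.1532, 0.1559]
tcp_rot: [-3.142, 0.0, -2.002]
ft_force: [0.0, 0.5, -3.9]
width: 0.148
grip_force: 78.8
```

Emit:
shift_gripper --deltas '{"segments":[[0,0,0,0,0,0.001,0],[0,0,0,0,0,0.002,0],[0,0,0,0,0,0.002,0],[0,0,0,0,0,0.002,0]]}' --grip_n 80

```text
t: 11.0
tcp_pos: [0.4968, 0.1532, 0.1542]
tcp_rot: [-3.141, 0.0, -2.002]
ft_force: [-4.3, 1.0, 4.8]
width: 0.151
grip_force: 80.0
```

Emit:
shift_gripper --deltas '{"segments":[[0,0,0,0,0,0.001,0],[0,0,0,0,0,0.001,0],[0,0,0,0,0,0.001,0]]}' --grip_n 80

```text
t: 11.38
tcp_pos: [0.4968, 0.1532, 0.1542]
tcp_rot: [-3.141, 0.001, -2.001]
ft_force: [-9.7, 0.5, 14.2]
width: 0.15
grip_force: 81.4
```

Emit:
shift_gripper --deltas '{"segments":[[0,0,0,0,0,-0.001,0],[0,0,0,0,0,-0.001,0],[0,0,0,0,0,-0.001,0.25],[0,0,0,0,0,-0.001,0.4],[0,0,0,0,0,-0.001,0.7],[0,0,0,0,0,-0.001,1],[0,0,0,0,0,-0.001,1],[0,0,0,0,0,-0.001,1],[0,0,0,0,0,-0.001,1]]}' --grip_n 80

```text
t: 12.5
tcp_pos: [0.4968, 0.1531, 0.1538]
tcp_rot: [-3.142, -0.0, -2.002]
ft_force: [0.3, 0.0, 0.1]
width: 1.0
grip_force: 0.0
```

```bash
python3 look.py R1
```

```text
[ 0.0124225  -0.10336105  0.51995127] [0.49681865 0.15316238 0.15381736] [-3.14155323e+00  2.07999239e-05 -2.00174071e+00] 1.0006347098006472
```

View pics/R1.png

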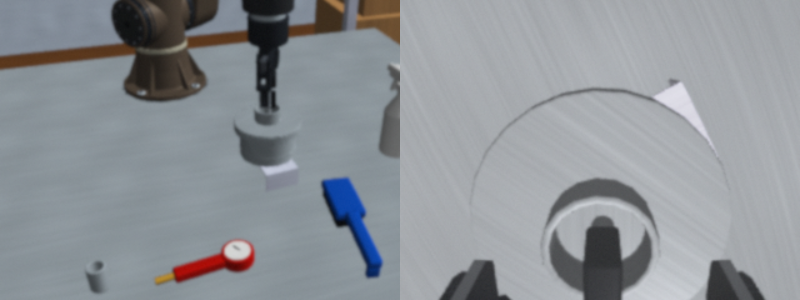

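Both lids are on the tin, level, and the tab is free: in the right half it sits at (602,260) in the centre of the neck ring, x 543–660. Going down to the neck.

Emit:
shift_gripper --deltas '{"segments":[[0,0,0,0,0,0.012,1],[0,0,0,0,0,0.025,1],[0,0,0,0,0,0.032,1],[0,0,0,0,0,0.037,1],[0,0,0,0,0,0.037,1],[0,0,0,0,0,0.037,1]]}' --grip_n 60

```text
t: 13.35
tcp_pos: [0.497, 0.1533, 0.1171]
tcp_rot: [-3.141, 0.0, -2.002]
ft_force: [0.3, -0.8, 0.3]
width: 0.999
grip_force: 0.0
```

Emit:
shift_gripper --deltas '{"segments":[[0,0,0,0,0,0,0.8],[0,0,0,0,0,0,0.7],[0,0,0,0,0,0,0.6],[0,0,0,0,0,0,0],[0,0,0,0,0,0,0],[0,0,0,0,0,0,0],[0,0,0,0,0,0,0]]}' --grip_n 60

```text
t: 14.22
tcp_pos: [0.4971, 0.1532, 0.1177]
tcp_rot: [-3.141, 0.001, -2.002]
ft_force: [-2.3, -0.5, 5.9]
width: 0.614
grip_force: 61.9
```

Gripped on the neck (width about 52–54 mm). Lifting straight up 100 mm, slowly at first.

Emit:
shift_gripper --deltas '{"segments":[[0,0,0,0,0,-0.002,0],[0,0,0,0,0,-0.004,0],[0,0,0,0,0,-0.008,0],[0,0,0,0,0,-0.012,0],[0,0,0,0,0,-0.012,0]]}' --grip_n 60

```text
t: 14.85
tcp_pos: [0.497, 0.1533, 0.1292]
tcp_rot: [-3.141, 0.001, -2.002]
ft_force: [-0.0, -1.0, -2.5]
width: 0.62
grip_force: 63.1
```

Emit:
shift_gripper --deltas '{"segments":[[0,0,0,0,0,-0.01,0],[0,0,0,0,0,-0.025,0],[0,0,0,0,0,-0.04,0],[0,0,0,0,0,-0.055,0],[0,0,0,0,0,-0.07,0],[0,0,0,0,0,-0.083,0],[0,0,0,0,0,-0.09,0],[0,0,0,0,0,-0.09,0],[0,0,0,0,0,-0.09,0],[0,0,0,0,0,-0.09,0]]}' --grip_n 60

```text
t: 16.1
tcp_pos: [0.4966, 0.153, 0.2182]
tcp_rot: [3.141, -0.001, -2.002]
ft_force: [0.3, -0.3, -1.9]
width: 0.619
grip_force: 63.2
```

Run:
```python
from h import *
o,im=snap("wrist","f.png");o2,s=snap("scene","fs.png")
o=bot.get_obs();print(o["ft_force"],np.abs(o["joint_vel"]).max())
# scene: black tab blob below the raised lid?
p=np.array([.497,.153,.163]);c=cam.calibration("scene");print(cv2.projectPoints(np.array([p,[.497,.153,.11],[.497,.153,.202]]),c["rvec"],c["tvec"],np.array([[c["fx"],0,c["cx"]],[0,c["fy"],c["cy"]],[0,0,1]]),None)[0].reshape(-1,2))
for y in range(108,185,3): print(y,s[y,288:342:3].max(2).tolist())
```

```text
[ 0.00528069 -0.17976933 -2.5725849 ] 0.003524891348896479
[[314.09648746 139.33047018]
 [314.09497213 158.10939543]
 [314.09766415 124.74808532]]Traceback (most recent call last):
  File "<stdin>", line 6, in <module>
    return umr_maximum(a, axis, None, out, keepdims, initial, where)
numpy.exceptions.AxisError: axis 2 is out of bounds for array of dimension 2
```

Run:
```python
import cv2
s=cv2.imread("pics/fs.png").max(2)
for y in range(108,180,3): print(y,s[y,284:346:3].tolist())
```

```text
108 [152, 153, 152, 151, 150, 149, 139, 148, 75, 17, 32, 71, 68, 116, 161, 152, 153, 153, 153, 156, 155]
111 [149, 151, 147, 146, 151, 153, 118, 100, 77, 28, 33, 92, 118, 145, 154, 156, 154, 152, 154, 155, 155]
114 [154, 152, 151, 154, 155, 155, 129, 65, 66, 26, 34, 94, 119, 142, 157, 157, 156, 156, 156, 151, 152]
117 [153, 150, 153, 153, 155, 156, 130, 67, 66, 26, 34, 99, 121, 142, 158, 158, 155, 154, 154, 156, 151]
120 [143, 148, 152, 152, 153, 153, 146, 98, 76, 45, 51, 101, 125, 149, 157, 157, 156, 155, 153, 160, 153]
123 [139, 112, 148, 151, 151, 153, 154, 155, 147, 140, 139, 140, 151, 154, 157, 155, 155, 156, 161, 163, 152]
126 [144, 69, 92, 135, 150, 153, 155, 157, 155, 155, 154, 155, 156, 155, 156, 159, 155, 156, 160, 155, 152]
129 [152, 102, 67, 75, 95, 118, 128, 145, 145, 146, 148, 150, 149, 149, 149, 143, 135, 140, 143, 149, 151]
132 [153, 149, 112, 75, 73, 78, 79, 85, 85, 91, 94, 100, 97, 109, 110, 119, 126, 136, 149, 154, 152]
135 [152, 154, 152, 144, 121, 93, 83, 77, 75, 78, 80, 81, 87, 100, 111, 129, 143, 154, 158, 157, 156]
138 [150, 151, 152, 151, 152, 148, 145, 138, 
[... 740 characters left out ...]
 152, 153, 153, 153, 150, 152, 151, 152, 153, 153, 156, 154, 153, 150, 151]
162 [152, 152, 140, 126, 152, 153, 153, 152, 150, 149, 151, 152, 150, 152, 153, 154, 154, 155, 152, 153, 153]
165 [150, 149, 145, 70, 106, 139, 148, 150, 150, 149, 149, 149, 151, 151, 151, 148, 144, 151, 153, 154, 151]
168 [148, 149, 145, 66, 67, 73, 89, 107, 115, 128, 130, 126, 126, 121, 123, 129, 139, 152, 153, 153, 152]
171 [150, 152, 146, 65, 66, 72, 72, 74, 75, 77, 79, 81, 92, 106, 118, 128, 141, 154, 152, 152, 152]
174 [151, 153, 148, 64, 66, 70, 72, 73, 75, 75, 77, 81, 92, 104, 117, 129, 146, 157, 150, 152, 152]
177 [151, 153, 147, 68, 65, 70, 72, 74, 75, 76, 79, 82, 93, 105, 117, 131, 146, 159, 153, 152, 153]
```

In the scene pixels, the tab (rows ~137–146) and stem stand on the seated inner lid, with the raised outer lid above. The wrist carries only about 2.2 N, which is the outer lid alone. Handing in.

```bash
python3 -c "
from cell import bot, cam, order
print(order.sign_off())"
```

```text
the job is handed in; nothing more can be done
None
```

The job is handed in: the inner lid is seated on the tin with its tab released, and the outer lid is held by its neck, level and still, about 100 mm above where it was nested; the hand-in returned no verdict.

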